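# Find the release latch that trips too lightly

## Robot

A 6-joint arm with a two-finger parallel gripper is mounted at the origin on the work surface. World frame = base frame: x ahead of the robot, y to its left, z up, the work surface at z = 0. Lengths are in m, angles in rad, forces in N, time in s.
With the tool pointing down it reaches from about 0.375 to 0.975 m from the base axis. Payload 3.8 kg.
Tool frame: the origin (TCP) lies on the centre line of the jaws, within the pads' length; the fingertips stand robot.tip_reach ahead of it and the grasp point (between the pads) lies 3 mm ahead of it (robot.tip_reach is the distance from the TCP to the fingertips, in m); z points along the fingers, y is the direction in which the jaws open and shut (so a half turn about z gives the same grasp; the last joint's range is limited). The gripper opens to 88 mm and grips with 3 to 60 N. Pads are 18 mm wide; open, the fingers measure 123 mm over their backs; the gripper's body (75 mm by 187 mm) begins 45 mm behind the grasp point.
Start: joints at [-1.246, 0.264, 1.604, -0, 1.274, -0.037], TCP at [0.239, -0.631, 0.261] pointing down, gripper open.
Joint ranges: [-2.63, 2.63], [-0.94, 2.18], [0.31, 2.57], [-1.31, 4.45], [0, 2.66], [-2.55, 2.55]. Speed limits (rad/s): [2.57, 2.57, 3.14, 3.14, 3.14, 3.14].

## Interface

Orientations are given as [roll, pitch, yaw] about the fixed x, y, z axes, in that order (R = Rz(yaw) Ry(pitch) Rx(roll)).
In Python, from cell import robot, cams gives the robot as it stands. The module is installed in compiled form; this text tells all that it offers. Calls block until the motion is done:
- robot.movep(position, orientation): joint-space move of the TCP to a pose.
- robot.move_linear(position, orientation=None, speed=0.15, stop_force=None): straight line of the TCP; orientation=None keeps the orientation; speed is the mean speed in m/s. With stop_force (N) it stops when the force on the tool has changed by that much, and returns True; else False.
- robot.goto_joints(angles): joint-space move.
- robot.set_gripper(opening): finger opening in m; the grip force is fixed at half the most; returns when the fingers have stopped.
- robot.pause(seconds).
- robot.solve_ik(position, orientation): joint angles nearest the present ones, or None.
- robot.sense(): the state.
- cams.camera(name): name is "scene" or "top" or "wrist"; returns a dict with "color" (420x560x3 uint8, blue, green, red), "fx", "fy", "cx", "cy" (pixels), "view" (4x4, takes a point from world to camera coordinates); the wrist camera has in their place "mount" (4x4, takes a point from camera to tool coordinates, whose origin is the TCP and whose axes are the flange's). Camera axes: x right, y down, z forward; pixel columns grow to the right and rows downward; lengths in m; the calibration is good to about 2 mm. A picture is of the moment at which its call begins: read the wrist's pose just before it. There is no depth.
A pose or a line that the arm cannot do raises robot.MotionError and nothing moves.
- robot.hand_in(): hands the job in, once; it reports no verdict.
The state is a dict: "time_s": time; "q": joint angles; "dq": joint speeds; "joint_torque": joint torques, N m; "tcp_pos": TCP position; "orientation": TCP orientation; "contact_force": force on the tool from outside, world axes, zero at the start; "torque": the same for the moment, N m; "opening": finger opening in m.
Only numpy, scipy, OpenCV 4.12 (cv2) and the standard library are available. Lean on these libraries where they do the work, as an engineer would, in place of code of your own. Each camera call takes 0.05 s, during which the arm holds its last target.

## Task

One of the four release latches in the rack has a tired spring: its plunger clicks down and stays down at a push of about 6 N, where a sound one holds at 15 N. Find it by pressing the plungers straight down in turn, never with more than 15 N, until one clicks and stays. Take that latch out, stand it upright in the empty bay of the steel tray, still clicked down, and let go; leave the three sound ones unclicked in the rack and the other things where they are.

Things in the scene. Friction and masses are not known exactly. Their poses are not given: they have to be found in the camera images.
- latch_a_mid (a point): Release latch a: its centre, 35 mm above its underside; z up. Grey plastic housing 36 x 36 mm, steel top plate at 50 mm, bushing 25 mm across up to 56 mm, plunger top at 70 mm; 0.21 kg. A steel lanyard hook, 12 mm wide, stands out 13 mm from its -x face, 22 to 44 mm above the underside: grip the plain +y and -y faces (along the row; 44 mm free between neighbours). All four latches look alike.
- latch_a_plunger: Plunger of latch a: steel cap 18 mm across; origin at the centre of its flat top, 35 mm above the latch's centre until tripped. It moves straight down. The push peaks in the first quarter of the stroke, then fades to nothing near nine tenths of it, where it goes over centre, snaps (clicks) onto a rigid stop and stays down: tripped. Let go sooner, it springs back.
- latch_b_mid (a point): Release latch b: its centre, 35 mm above its underside; z up. Grey plastic housing 36 x 36 mm, steel top plate at 50 mm, bushing 25 mm across up to 56 mm, plunger top at 70 mm; 0.21 kg. A steel lanyard hook, 12 mm wide, stands out 13 mm from its -x face, 22 to 44 mm above the underside: grip the plain +y and -y faces (along the row; 44 mm free between neighbours). All four latches look alike.
- latch_b_plunger: Plunger of latch b: steel cap 18 mm across; origin at the centre of its flat top, 35 mm above the latch's centre until tripped. It works like a's. The stroke differs from latch to latch, anywhere from 5 to 7.5 mm, and tells nothing about the spring; neither the cap's height nor the stop's depth is known well enough to press by position: go by the push felt.
- latch_c_mid (a point): Release latch c: its centre, 35 mm above its underside; z up. Grey plastic housing 36 x 36 mm, steel top plate at 50 mm, bushing 25 mm across up to 56 mm, plunger top at 70 mm; 0.21 kg. A steel lanyard hook, 12 mm wide, stands out 13 mm from its -x face, 22 to 44 mm above the underside: grip the plain +y and -y faces (along the row; 44 mm free between neighbours). All four latches look alike.
- latch_c_plunger: Plunger of latch c: steel cap 18 mm across; origin at the centre of its flat top, 35 mm above the latch's centre until tripped. It works like a's. Peak push that trips it: about 6 N for the one latch with the tired spring (whichever of a, b, c, d that is), 17 N or more for the sound ones. The stop is rigid, so the push shoots up there: press slowly.
- latch_d_mid (a point): Release latch d: its centre, 35 mm above its underside; z up. Grey plastic housing 36 x 36 mm, steel top plate at 50 mm, bushing 25 mm across up to 56 mm, plunger top at 70 mm; 0.21 kg. A steel lanyard hook, 12 mm wide, stands out 13 mm from its -x face, 22 to 44 mm above the underside: grip the plain +y and -y faces (along the row; 44 mm free between neighbours). All four latches look alike.
- latch_d_plunger: Plunger of latch d: steel cap 18 mm across; origin at the centre of its flat top, 35 mm above the latch's centre until tripped. It works like a's. A tripped plunger is held down by 1 N or more and is not disturbed by lifting the latch by its housing.
- rack: Fixed aluminium rack, 66 (x) x 292 (y) x 18 mm, origin at the centre of its underside. The latches stand in a row along its y axis, 80 mm apart (y = -120, -40, 40, 120 mm), axes parallel to the rack's, in square pockets 39 mm wide, 12 mm deep, floors 6 mm above the bench. Which latch stands where varies.
- bay (a point): Centre of the floor of the empty bay of the sliding steel tray (latched home, does not move), 24 mm above the bench. Bay: 220 mm along x by 132 mm along y, clear, with a steel rim and a partition rising 23 mm above its floor. The tray's other bay, beyond the partition on the -y side, holds parts that stay.
- adapter: green anodised pressure adapter, 38 mm across, 46 mm tall, in the tray's other bay; origin under its centre. A bystander.
- flow_cell: clear polycarbonate flow cell, 98 x 44 x 36 mm with its two end ports, in the tray's other bay; origin under its centre. A bystander.
- quick_pin: stainless quick-release pin with a T-handle, 90 mm long, lying on the bench in front of the rack; origin under it. A bystander.
- float: red plastic deck float, 80 mm across, 72 mm tall, behind the rack; origin under its centre. A bystander.
- spanner: steel spanner, 170 mm long, lying on the bench to the right of the tray; origin under it. A bystander.
- grease: white grease jar, 52 mm across, 45 mm tall, behind the rack; origin under its centre. A bystander.
- sensor_cap: black rubber sensor cap, an open cup 52 mm across, 34 mm tall, on the bench behind; origin under its centre. A bystander.

How it is judged:
By the outcome, as a careful person would: the job done as asked, in the order asked, and still so for the second after the job is handed in, with the robot touching nothing.
It also fails if it takes over 58 s, if anything falls off the work surface, if the arm or the gripper's body presses on something with over 40 N, if the wrist force passes 120 N, or if a joint passes its speed limit or range.

## Working session

There is one attempt and no reset: what is moved stays moved. The work goes in short steps, each a Python script; the robot and the scene stay as the last script left them, time stands still between calls to the robot, and variables do not carry over. Pictures are saved under pics/ and viewed, and the job is handed in when it is done.

```bash
mkdir -p pics; ls
python3 - <<'E'
from cell import robot, cams
import cv2
s=robot.sense(); print(s, robot.tip_reach)
for n in ("scene","top","wrist"):
    c=cams.camera(n); cv2.imwrite(f"pics/{n}0.png",c["color"])
    print(n,c["fx"],c["cx"],c["cy"],c.get("view",c.get("mount")))
E
```

```text
pics
{'time_s': 0.0, 'q': array([-1.24592241e+00,  2.64729959e-01,  1.60535762e+00,  9.54220534e-06,
        1.27370157e+00, -3.68819985e-02]), 'dq': array([ 1.76470836e-03, -2.42206029e-04,  2.68046213e-04, -1.65118975e-03,
       -7.59495720e-05, -4.76226378e-04]), 'joint_torque': array([ 3.00839667e-03, -5.02105737e+01, -3.56875956e+01,  7.31453556e-02,
        2.90150824e-02, -1.73577946e-04]), 'tcp_pos': array([ 0.23869625, -0.63068335,  0.25941243]), 'orientation': array([-3.13939799e+00, -9.01044790e-05,  3.61753016e-01]), 'contact_force': array([-0.73054106,  0.52552126, -0.30087375]), 'torque': array([ 0.00398613, -0.02681564,  0.02030715]), 'opening': 0.08810956785393437} 0.022
scene 532.439485053847 279.8706958665782 209.26260268596076 [[ 0.12703494  0.99171424 -0.0191048   0.0244353 ]
 [ 0.58900473 -0.09091864 -0.8029989  -0.28597201]
 [-0.79808243  0.0907561  -0.59567422  1.73953288]
 [ 0.          0.          0.          1.        ]]
top 491.3299308850309 274.1498184328318 210.6437181449778 [[-0.05889877 -0.99826213 -0.00191136 -0.04278707]
 [-0.97149123  0.0577595  -0.22993178  0.59842594]
 [ 0.22964259 -0.01168583 -0.97320487  1.24673951]
 [ 0.          0.          0.          1.        ]]
wrist 315.2536596424588 280.06636770534396 211.2532199780739 [[-1.71146702e-05 -9.47629204e-01 -3.19372652e-01  8.35999932e-02]
 [ 9.99999851e-01  1.58114774e-04 -5.22739952e-04  6.74849020e-04]
 [ 5.45861180e-04 -3.19372614e-01  9.47629060e-01 -1.24410624e-01]
 [ 0.00000000e+00  0.00000000e+00  0.00000000e+00  1.00000000e+00]]
```

View pics/scene0.png

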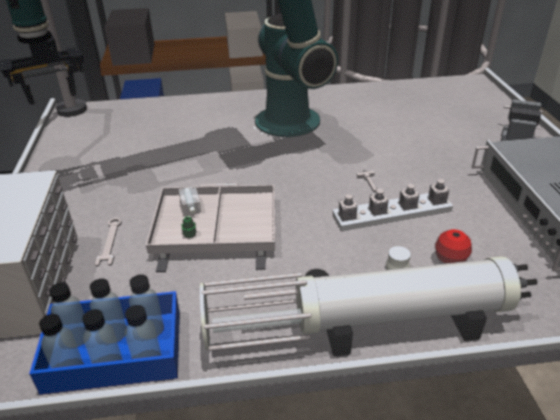

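View pics/top0.png

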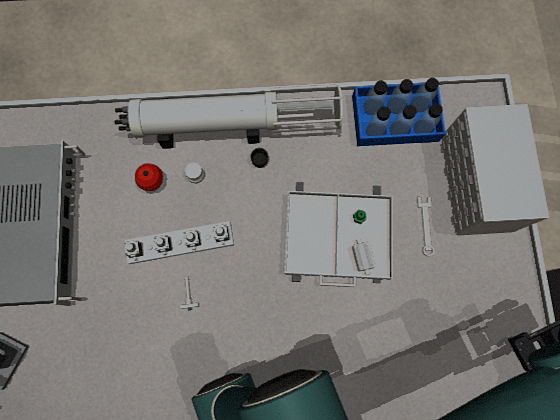

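View pics/wrist0.png

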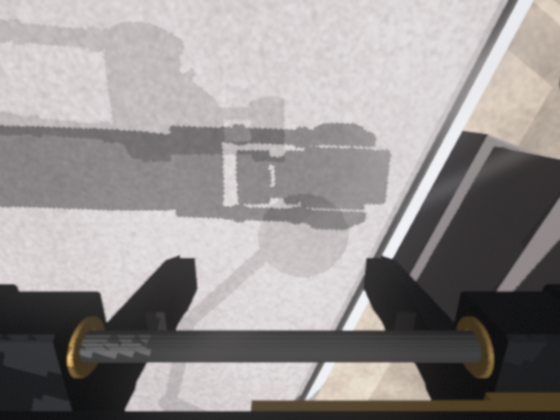

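The four latches stand in the rack at top-view pixels (134,247), (163,241), (193,236) and (222,231). The empty bay is the left half of the tray, near (311,234). I'll zoom in next.

```bash
cat > h.py <<'E'
from cell import robot, cams
import cv2, numpy as np
def tri(obs):
    # obs: list of (cam dict K, view 4x4, (u,v))
    A=[]
    for K,V,(u,v) in obs:
        fx,fy,cx,cy=K
        P=np.array([[fx,0,cx,0],[0,fy,cy,0],[0,0,1,0]])@V
        A+=[u*P[2]-P[0],v*P[2]-P[1]]
    X=np.linalg.svd(np.array(A))[2][-1]; X=X/X[3]; 
    return X[:3]
def back(K,V,uv,z):
    fx,fy,cx,cy=K
    d=np.array([(uv[0]-cx)/fx,(uv[1]-cy)/fy,1.])
    R=V[:3,:3]; c=-R.T@V[:3,3]; w=R.T@d
    return c+w*(z-c[2])/w[2]
def proj(K,V,X):
    p=V[:3,:3]@np.asarray(X)+V[:3,3]
    return np.array([K[0]*p[0]/p[2]+K[2],K[1]*p[1]/p[2]+K[3]])
def Kof(c): return (c["fx"],c["fy"],c["cx"],c["cy"])
def rpy(o):
    from scipy.spatial.transform import Rotation as R
    return R.from_euler('xyz',o).as_matrix()
def shot(name,file):
    s=robot.sense(); c=cams.camera(name)
    if name=="wrist":
        T=np.eye(4);T[:3,:3]=rpy(s["orientation"]);T[:3,3]=s["tcp_pos"]
        V=np.linalg.inv(T@c["mount"])
    else: V=c["view"]
    cv2.imwrite(f"pics/{file}.png",c["color"]); np.savez(f"pics/{file}.npz",K=Kof(c),V=V)
    return c["color"],Kof(c),V
def load(f):
    d=np.load(f"pics/{f}.npz"); return tuple(d["K"]),d["V"]
E
python3 - <<'E'
from h import *
im,K,V=shot("top","top1"); im2,K2,V2=shot("scene","scene1")
for n,i,(x0,y0,x1,y1) in (("t",im,(115,215,245,275)),("tt",im,(275,180,405,290)),("s",im2,(325,160,465,230))):
    s=6 if n!="tt" else 5
    cv2.imwrite(f"pics/c_{n}.png",cv2.resize(i[y0:y1,x0:x1],None,fx=s if n!="s" else 5,fy=s if n!="s" else 5,interpolation=cv2.INTER_CUBIC))
for uv in [(134,243),(163,237),(193,232),(222,227)]: print(back(K,V,uv,0.076))
print([back(K,V,u,0.024) for u in [(311,235)]])
E
```

```text
[0.5280302  0.29461515 0.076     ]
[0.53952852 0.21842907 0.076     ]
[0.54824569 0.13924399 0.076     ]
[0.55715928 0.06234163 0.076     ]
[array([ 0.53112016, -0.17547649,  0.024     ])]
```

View pics/c_t.png

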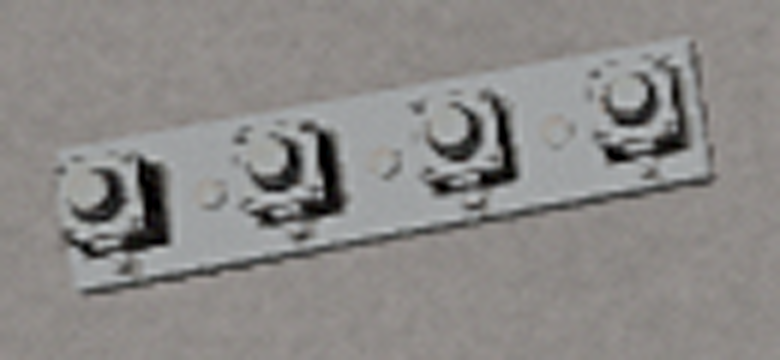

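View pics/c_s.png

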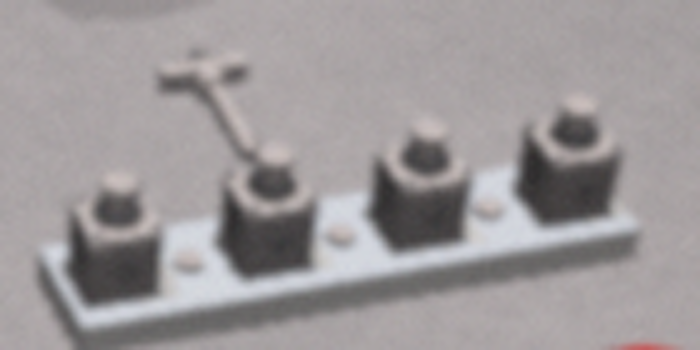

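View pics/c_tt.png

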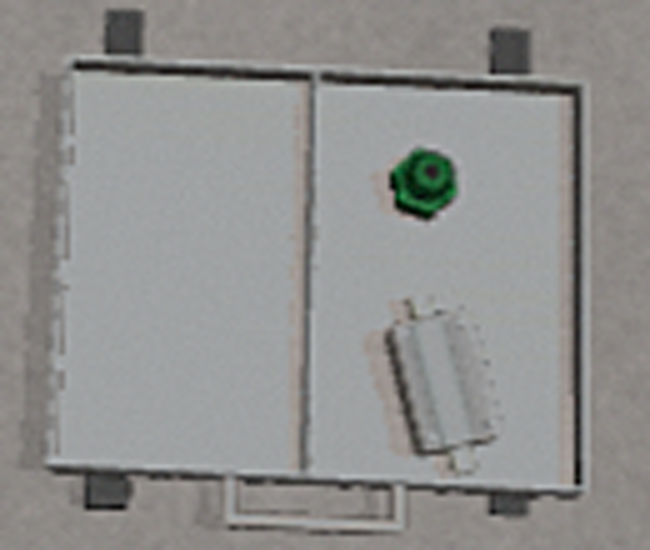

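Run:
```python
from h import *
K,V=load("top1");K2,V2=load("scene1")
t=[(90,190),(268,160),(452,126),(627,96)]; s=[(580,104),(430,130),(274,155),(121,182)]
f=lambda p,o,k:((p[0]+.5)/k-.5+o[0],(p[1]+.5)/k-.5+o[1])
P=[]
for a,b in zip(t,s):
    X=tri([(K,V,f(a,(115,215),6)),(K2,V2,f(b,(325,160),5))]);P.append(X);print(X, proj(K,V,X)-f(a,(115,215),6))
P=np.array(P);d=P[0]-P[3];print(np.linalg.norm(d),np.arctan2(-d[0],d[1]))
c=[back(K,V,f(p,(115,215),6),.018) for p in [(55,152),(692,40),(713,180),(78,292)]]
c=np.array(c);print(c,c.mean(0));e=c[0]-c[1];print(np.linalg.norm(e),np.arctan2(-e[0],e[1]))
c=np.array([back(K,V,f(p,(275,180),5),.047) for p in [(72,65),(315,75),(305,470),(48,465)]]);print(c,c.mean(0))
```

```text
[0.52003624 0.30662583 0.07847689] [-0.46336931 -0.12556217]
[0.5286949  0.22861618 0.07721341] [-0.206475   -0.04722718]
[0.53888617 0.14786881 0.07802779] [-0.2458582  -0.04581624]
[0.54793519 0.07093885 0.07685757] [-0.25219761 -0.03659737]
0.2373379935461904 0.11782460219410985
[[0.54901302 0.33908585 0.018     ]
 [0.58415186 0.0455444  0.018     ]
 [0.51818145 0.03846037 0.018     ]
 [0.48392475 0.32793711 0.018     ]] [0.53381777 0.18775693 0.018     ]
0.29563714806631586 0.11913965655249599
[[ 0.64868644 -0.1221411   0.047     ]
 [ 0.63506972 -0.25504004  0.047     ]
 [ 0.41968093 -0.23059492  0.047     ]
 [ 0.43035386 -0.09500005  0.047     ]] [ 0.53344774 -0.17569403  0.047     ]
```

The top and scene views triangulate consistently. The rack centre is about (0.534, 0.188), its yaw is about 0.118, and the caps stand at z ≈ 0.077. The bay centre is about (0.533, −0.176). I'll refine these with the wrist camera.

Run:
```python
from h import *
robot.movep([0.545,0.12,0.21],[np.pi,0,0.118])
im,K,V=shot("wrist","w1"); print(robot.sense()["time_s"])
robot.move_linear([0.530,0.245,0.21],speed=0.25)
im,K,V=shot("wrist","w2"); s=robot.sense();print(s["time_s"],s["contact_force"],s["tcp_pos"])
```

```text
3.1583
3.8583 [-0.02286381 -0.47923063 -0.33954775] [0.53007496 0.24390042 0.20981373]
```

View pics/w1.png

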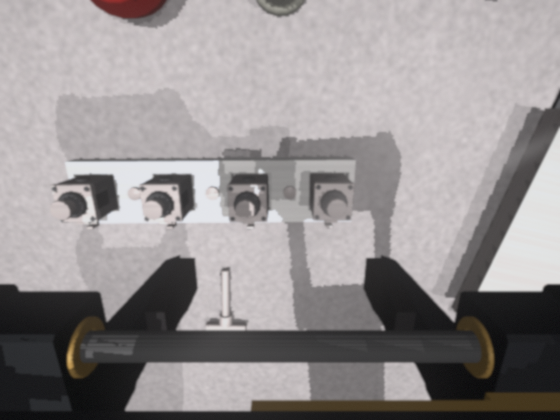

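View pics/w2.png

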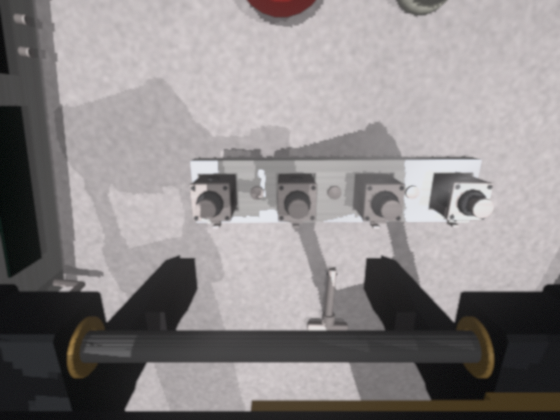

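Run:
```python
import cv2,numpy as np
a=cv2.imread("pics/w1.png")[150:235,40:360];b=cv2.imread("pics/w2.png")[150:235,180:500]
o=np.vstack([cv2.resize(x,None,fx=2.5,fy=2.5,interpolation=cv2.INTER_CUBIC) for x in(a,b)])
cv2.imwrite("pics/wz.png",o)
```

```text
(no output)
```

View pics/wz.png

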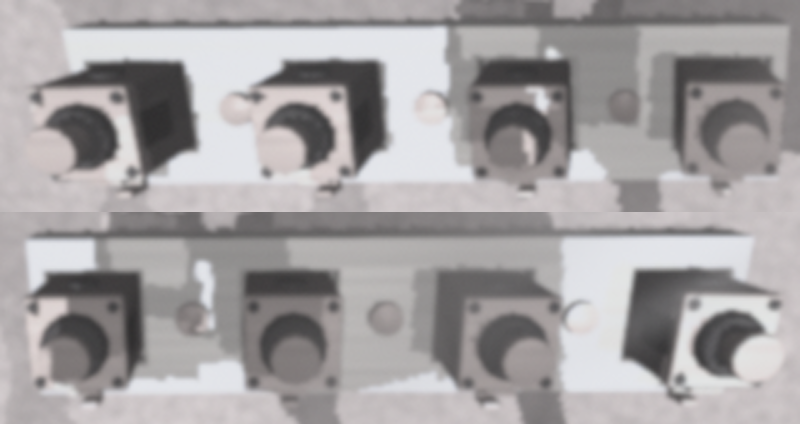

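Run:
```python
from h import *
K,V=load("w1");K2,V2=load("w2");Kt,Vt=load("top1");Ks,Vs=load("scene1")
a=[(50,151),(280,150),(510,149),(738,150)];b=[(71,146),(297,145),(527,147),(760,145)]
f=lambda p,o,k:((p[0]+.5)/k-.5+o[0],(p[1]+.5)/k-.5+o[1])
P=[]
for x,y in zip(a,b):
    u,w=f(x,(40,150),2.5),f(y,(180,150),2.5)
    X=tri([(K,V,u),(K2,V2,w)]);P.append(X);print(X.round(4),(proj(K,V,X)-u).round(2),(proj(K2,V2,X)-w).round(2))
P=np.array(P);c=P.mean(0);d=P[0]-P[3];print(c,np.arctan2(-d[0],d[1]),np.linalg.norm(d))
# rack corners far edges
for p,q,uv in [("w1",(40,150),(66,28)),("w1",(40,150),(788,25)),("w2",(180,150),(27,237-212)),("w2",(180,150),(753,238-212))]:
    print(p,back(*load(p),f(uv,q,2.5),.018))
```

```text
[0.5234 0.3043 0.0809] [-0.01 -0.62] [0.01 0.63]
[0.5317 0.2281 0.0776] [-0.01 -0.69] [0.01 0.69]
[0.5407 0.1498 0.0774] [-0.   -0.15] [0.   0.15]
[0.5511 0.0728 0.0807] [-0.01 -0.81] [0.01 0.81]
[0.53670819 0.18874998 0.07912462] 0.11915254560234124 0.23324880594810374
w1 [0.55049305 0.33611756 0.018     ]
w1 [0.58561142 0.0479661  0.018     ]
w2 [0.55081627 0.33678003 0.018     ]
w2 [0.58493218 0.04734249 0.018     ]
```

```bash
cat >> h.py <<'E'
C=np.array([0.535,0.188]); YAW=0.1185; O=[np.pi,0,YAW]
def slot(i):
    t=[.12,.04,-.04,-.12][i]
    return C+t*np.array([-np.sin(YAW),np.cos(YAW)])
def press(i):
    x,y=slot(i)
    robot.move_linear([x,y,0.107],speed=0.06)
    robot.pause(0.15)
    f0=robot.sense()["contact_force"]
    r=robot.move_linear([x,y,0.087],speed=0.006,stop_force=8.5)
    s=robot.sense()
    print(i,r,"tip",s["tcp_pos"].round(4)-[0,0,.022],"dF",(s["contact_force"]-f0).round(2),"t",s["time_s"])
E
python3 - <<'E'
from h import *
robot.set_gripper(0.0)
x,y=slot(0); robot.movep([x,y,0.125],O); print(robot.sense()["time_s"],robot.sense()["opening"],robot.sense()["tcp_pos"])
press(0)
robot.pause(0.05);print(robot.sense()["contact_force"],robot.sense()["tcp_pos"])
robot.move_linear([x,y,0.125],speed=0.08); print(robot.sense()["time_s"],robot.sense()["contact_force"])
E
```

```text
5.6583 -7.023163308260319e-05 [0.52046206 0.30699921 0.12464779]
0 True tip [0.5209 0.3072 0.0764] dF [-2.26 -1.75  5.39] t 7.9917
[-0.21600818 -1.34563212  4.96783788] [0.52087804 0.30718367 0.09839601]
8.5417 [ 0.30368667 -0.30102404  0.13506288]
```

```bash
sed -i 's/def press(i):/def press(i,sf=11):/;s/stop_force=8.5/stop_force=sf/' h.py
python3 - <<'E'
from h import *
x,y=slot(1); robot.move_linear([x,y,0.125],speed=0.2)
F=[]
for k in range(6): robot.pause(0.02);F.append(robot.sense()["contact_force"])
print(np.std(F,0))
press(1)
for k in range(4): robot.pause(0.02);print(robot.sense()["contact_force"].round(2),robot.sense()["tcp_pos"].round(4))
robot.move_linear([x,y,0.125],speed=0.08); print(robot.sense()["time_s"],robot.sense()["contact_force"])
E
```

```text
[0.37982021 0.58558924 0.43536715]
1 True tip [0.5304 0.2277 0.0706] dF [-0.92 -0.42  3.43] t 12.05
[-1.45 -0.57  3.87] [0.5304 0.2277 0.0926]
[-0.92  0.11  4.86] [0.5304 0.2278 0.0926]
[-0.55 -0.43  4.06] [0.5303 0.2277 0.0926]
[-0.96 -0.43  4.67] [0.5304 0.2277 0.0926]
12.675 [ 0.08777047 -0.23407076 -0.40773002]
```

Latch 1 let the tip 6 mm deeper than latch 0 did, so it has probably clicked. I'll check with the wrist camera.

Run:
```python
from h import *
x,y=slot(1)
robot.set_gripper(0.06)
robot.move_linear([0.536,0.19,0.17],speed=0.25)
im,K,V=shot("wrist","w3"); print(robot.sense()["time_s"])
cv2.imwrite("pics/w3z.png",cv2.resize(im[120:270,100:500],None,fx=2,fy=2,interpolation=cv2.INTER_CUBIC))
```

```text
14.0833
```

View pics/w3z.png

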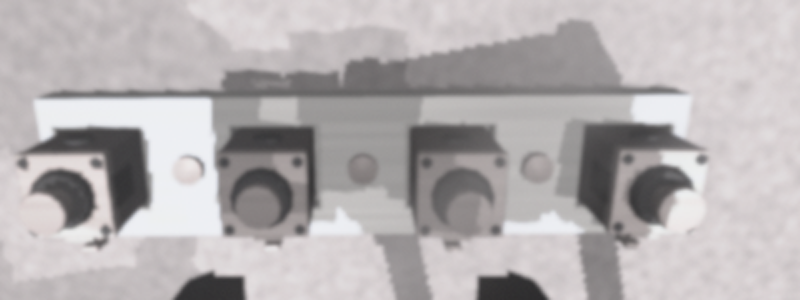

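In the picture, latch 1's cap (zoomed pixel (259,206)) sits lower and nearer its plate than its mirror neighbour's (468,213), so it has tripped. The others stand tall. I'll check the lateral position from the plate screws, then grasp.

Run:
```python
from h import *
f=lambda p,o,k:((p[0]+.5)/k-.5+o[0],(p[1]+.5)/k-.5+o[1])
K,V=load("w3")
for n,ps,i in (("L1",[(225,162),(309,162),(231,230),(306,229)],1),("L2",[(426,162),(500,162),(418,230),(492,229)],2)):
    print(n,np.mean([back(K,V,f(p,(100,120),2),.056) for p in ps],0),slot(i))
# height of latch1 cap vs plate: predicted pixel for z
x,y=slot(1)
for z in (.076,.0715,.069): print(z,(proj(K,V,[x,y,z])-[100,120])*2+.5)
x,y=slot(2)
for z in (.076,.069): print("L2",z,(proj(K,V,[x,y,z])-[100,120])*2+.5)
x,y=slot(1)
robot.move_linear([x,y,0.125],O,speed=0.25)
robot.move_linear([x,y,0.049],speed=0.1)
s=robot.sense();print(s["time_s"],s["tcp_pos"],s["contact_force"])
robot.set_gripper(0.0)
s=robot.sense();print(s["time_s"],s["opening"],s["tcp_pos"],s["contact_force"])
robot.move_linear([x,y,0.09],speed=0.06)
s=robot.sense();print(s["time_s"],s["opening"],s["contact_force"])
robot.move_linear([x,y,0.20],speed=0.2)
s=robot.sense();print(s["time_s"],s["opening"],s["contact_force"])
shot("wrist","w4");shot("scene","s4")
```

```text
L1 [0.52997085 0.22649146 0.056     ] [0.53027109 0.22771948]
L2 [0.53898205 0.14985165 0.056     ] [0.53972891 0.14828052]
0.076 [257.01466898 213.42924859]
0.0715 [258.86637384 209.10821813]
0.069 [259.8669109  206.77342322]
L2 0.076 [471.28547116 213.14226377]
L2 0.069 [468.26530232 206.49160944]
15.375 [0.53092036 0.22787937 0.04962332] [-0.80747255  0.06247037 -0.17771296]
15.8583 0.03564372850456912 [0.53065266 0.22805586 0.04959252] [-0.44284389  0.90849175  2.79173812]
16.6917 0.03583598546445604 [ 0.48435462 -0.24903774 -3.41477561]
17.3917 0.03589491975374272 [-0.39195583  0.60877995 -3.79450608]
```

View pics/w4.png

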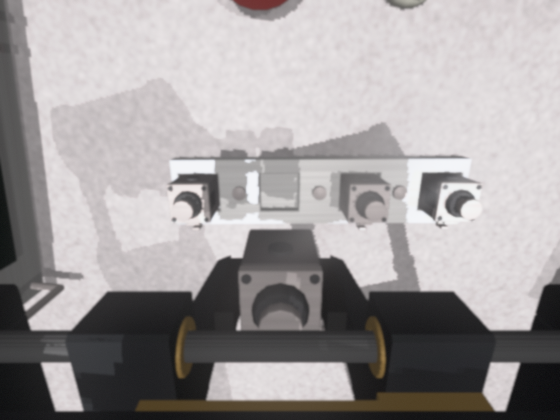

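View pics/s4.png

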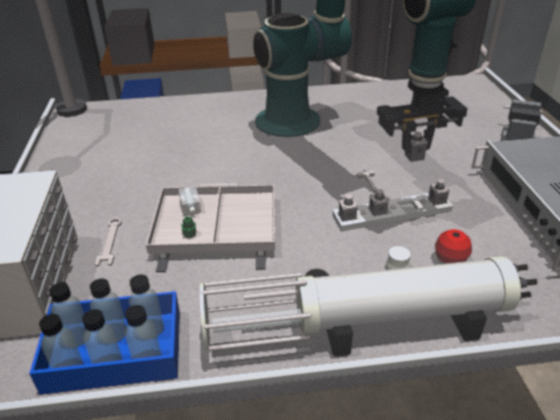

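The latch is held upright at opening 0.0359 and clear of the rack, with its underside about 43.6 mm below the TCP. Now I'll carry it to the bay and lower it until it touches.

Run:
```python
from h import *
B=[0.533,-0.176]; OB=[np.pi,0,-0.12]
robot.movep(B+[0.19],OB)
robot.pause(0.1)
shot("wrist","w5")
robot.move_linear(B+[0.078],speed=0.15)
robot.pause(0.1)
s=robot.sense();print(s["time_s"],s["tcp_pos"],s["contact_force"],s["opening"])
r=robot.move_linear(B+[0.062],speed=0.012,stop_force=4)
s=robot.sense();print(r,s["time_s"],s["tcp_pos"],s["contact_force"])
shot("wrist","w6");shot("top","t6");shot("scene","s6")
```

```text
20.1417 [ 0.53425602 -0.17644148  0.07952209] [ 0.64218491  0.14605829 -3.95514888] 0.035655973946328655
True 21.0083 [ 0.53287169 -0.17592891  0.06758548] [-0.51636301  0.32543215  5.22707989]
```

View pics/w6.png

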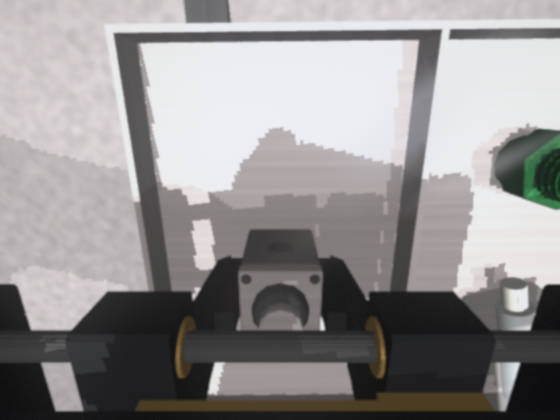

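View pics/s6.png

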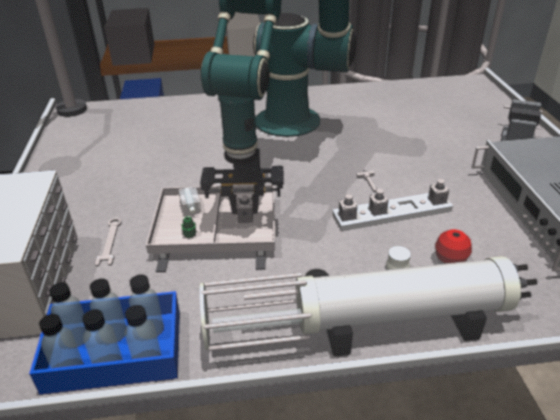

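The floor was felt at TCP 0.0676, exactly as predicted. The latch is centred between the rim (column ~150) and the partition (~400). Releasing now.

Run:
```python
from h import *
robot.set_gripper(0.06)
robot.move_linear([0.533,-0.176,0.13],speed=0.08)
robot.move_linear([0.533,-0.176,0.20],speed=0.2)
im,_,_=shot("wrist","w7")
robot.movep([0.40,-0.45,0.26],[np.pi,0,-0.12])
im1,_,_=shot("top","t7");im2,_,_=shot("scene","s7")
s=robot.sense();print(s["time_s"],s["contact_force"])
cv2.imwrite("pics/t7z.png",cv2.resize(im1[160:300,110:410],None,fx=2.6,fy=2.6,interpolation=cv2.INTER_CUBIC))
cv2.imwrite("pics/s7z.png",cv2.resize(im2[150:270,140:470],None,fx=2.4,fy=2.4,interpolation=cv2.INTER_CUBIC))
```

```text
24.475 [ 1.01106739 -0.07121886  0.73474127]
```

View pics/w7.png

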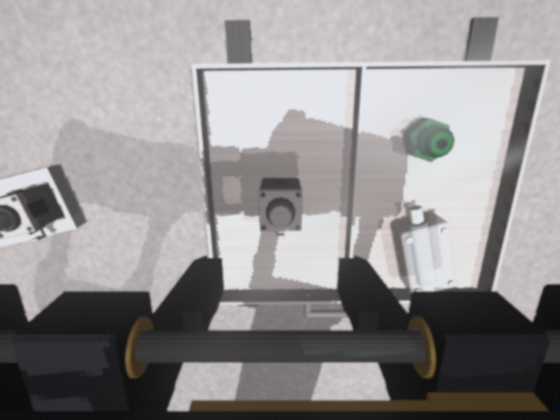

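View pics/t7z.png

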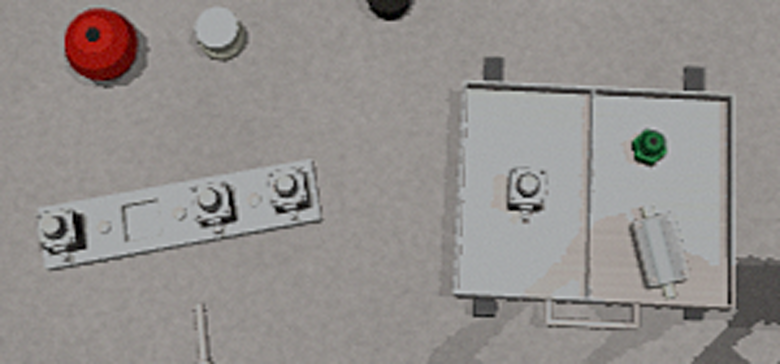

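View pics/s7z.png

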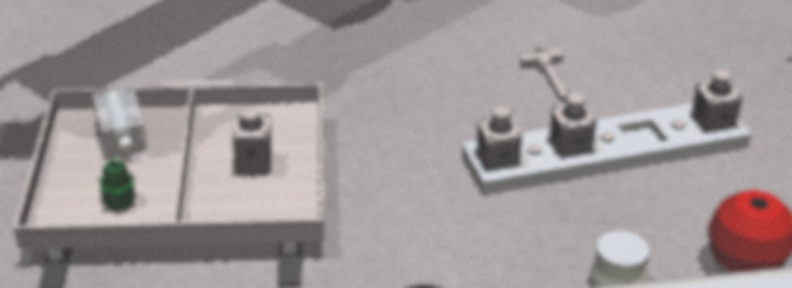

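The latch stands upright in the empty bay with its cap visibly lower than the other three in the rack. Nothing else has moved and the arm is clear, so I'll hand in.

```bash
python3 -c "
from cell import robot
print(robot.hand_in())"
```

```text
the job is handed in; nothing more can be done
None
```

The latch with the tired spring is standing upright in the empty bay, still clicked down, and the job is handed in at about 24.5 s of the 58 s allowed. It was the second one from the rack's +y end.

- **Pressing:** I pressed the +y end latch first, with the stop set at 8.5 N. It held at fingertip height 76.4 mm. The second latch, with the stop set at 11 N, let the tip down to 70.6 mm and its plunger stayed down. I did not press the other two.
- **Placing:** I gripped the latch by its ±y faces, lifted it out, and lowered it until I felt the floor, at the height I had predicted. Then I let go and moved clear.
- **Last checks:** The final wrist, top and scene pictures show it upright near the bay's centre with its cap low. The other three are in the rack with their caps up, and nothing else has visibly moved.
- **Uncertain:** The force read just after each press stopped was only 3.4–5.4 N, below the stop settings, so the true peak pushes were not recorded. Cap heights from the wrist camera came out 1.5–5 mm higher than the text says, so I judged the click by travel and by the pictures.

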